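Find the heavy side of a counterweighted handwheel and hold it down

TASK

The capstan handwheel on the bearing stand has a counterweight hidden somewhere inside its drum. Turn the wheel by its rods to feel which side is heavy - its bearing is greasy and sticky, so left alone it sinks back but stops well short of the bottom, on whichever side it came from - then bring the heavy side straight down, midway between those two stopping places, and finish with one rod gripped firmly between the fingers, holding the wheel still there (do not let go). Do not disturb the things lying around the stand.

Things in the scene. Friction and masses are not known exactly. Their poses are not given: they have to be found in the camera images.
- axle (a point): Centre of the wheel on its level axle, 150 mm above the bench, on the fixed stand: base plate 190 x 130 x 12 mm, green bearing post on the -x side of the wheel (40 to 87 mm from this point, up to 184 mm above the bench). Axes: x along the axle, out of the wheel's front face, z up, y in the wheel's plane. Place and yaw (up to 0.4 rad) vary.
- wheel (a joint): Angle of the handwheel, rad, unlimited; positive turns its top towards the stand's -y. At 0, 1.047, 2.094 .. (every 60 degrees) a rod points straight up. Zero says nothing of the heavy side. The bearing drags with about 0.10 N m both ways plus 0.08 N m per rad/s: let go, the wheel sinks lazily (up to about 3 s) without swinging past. It may be sinking at the start.
- rod_end (a point): Outer end of the rod that points up at wheel angle 0, 135 mm from the axle. The six rods are alike, radial, every 60 degrees in the mid plane of the drum (x = 0 of point axle): bare steel 12 mm thick out to 87 mm from the axle, then a black grip 16 mm thick from 87 to 135 mm.
- drum (a point): Middle of the front face of the wheel's boss, 32 mm in front of point axle. The drum is closed steel, radius 65 mm, 44 mm thick. The counterweight inside, at an unknown angle that differs every time, pulls with 0.19 to 0.24 N m when level. So the wheel stays put with its heavy side within about 25 to 31 degrees of the bottom or of the top, and sinks to 25 to 31 degrees short of the bottom from elsewhere.
- oiler: Bystander: grey plastic bottle 52 mm across, 150 mm tall, on the bench beside the wheel. Origin under its centre.
- jar: Bystander: glass jar with a steel cap, 60 mm across, 75 mm tall, on the bench beside the wheel. Origin under its centre.
- spanner: Bystander: steel spanner lying on the bench in front of the wheel's face.
- offcut: Bystander: dark wooden block 90 x 50 x 30 mm lying on the bench. Origin under its centre.

How it is judged:
On the way:
1. the wheel is turned by hand: it moves at over 0.1 rad/s with the fingers pushing on it (contact force between the fingers and wheel above 0.3 N and (velocity of joint wheel above 0.1 rad/s or velocity of joint wheel below -0.1 rad/s)), for 0.05 s.
At the end, for the whole second after the job is handed in: The hidden counterweight lies within 13 degrees of straight below the axle, the wheel stands still (under 0.05 rad/s) and the fingers grip one of its rods with more than 6 N, still holding (z of slug_c0 in the frame of axle below -0.0487 m and contact force between the fingers and wheel above 6 N and distance between the grasp point and axle below 0.15 m and velocity of joint wheel between -0.05 and 0.05 rad/s); the arm keeps its last pose, push and grip.
It fails at once if a bystander was shifted by more than 30 mm (distance of any of oiler, jar, spanner, offcut from where it was at the start of the episode above 0.03 m).
It also fails if it takes over 72 s, if anything falls off the work surface, if the arm or the gripper's body presses on something with over 40 N, if the wrist force passes 120 N, or if a joint passes its speed limit or range.

ROBOT

A 6-joint arm with a two-finger parallel gripper is mounted at the origin on the work surface. World frame = base frame: x ahead of the robot, y to its left, z up, the work surface at z = 0. Lengths are in m, angles in rad, forces in N, time in s.
With the tool pointing down it reaches from about 0.35 to 0.85 m from the base axis. Payload 8.1 kg.
Tool frame: the origin (TCP) lies midway between the tips of the shut fingers; the grasp point (between the pads) lies 19 mm behind it (robot.grip_point_offset is the distance from the TCP to the grasp point, in m); z points along the fingers, y is the line along which they close (so a half turn about z gives the same grasp; the last joint's range is limited). The gripper opens to 93 mm and grips with 3 to 60 N. Pads are 15 mm wide; open, the fingers measure 128 mm over their backs; the gripper's body (75 mm by 188 mm) begins 65 mm behind the grasp point.
Start: joints at [1.022, 0.13, 1.488, -0, 1.523, -0.085], TCP at [0.268, 0.537, 0.189] pointing down, gripper open.
Joint ranges: [-2.96, 2.96], [-0.89, 2.26], [0.02, 2.5], [-1.34, 4.48], [0, 2.73], [-2.66, 2.66]. Speed limits (rad/s): [2.39, 2.39, 2.79, 3.14, 3.14, 3.14].

INTERFACE

Orientations are given as a rotation vector (axis times angle).
In Python, from plant import robot, read_camera, job gives the robot as it stands.
- The arm moves only by the shell command python3 -m inch 'ROWS' [FORCE]. ROWS is JSON, one flat list of numbers, 5 for each row, row after row: the shift along the world's x, y, z in mm, then the turn about the world's z in degrees, then the opening in per cent of the stroke, from 0 (shut) to 100 (fully open). In form: [dx, dy, dz, yaw, hand, dx, dy, dz, yaw, hand, ...]. A call has 1 to 10 rows; each row is the pose to reach, as a shift and turn from the pose commanded when the call began; what a row does not reach only later rows make up. A row lasts 1/12 s, in which the tool goes at most 41.7 mm and 7.16 degrees, less where a joint would pass 70% of its speed; a pose out of reach is approached as far as the arm can. A call with a gripper value outside its range is refused whole. The fingers move at their own pace and stop on an object; FORCE is the grip in N (left out, the last holds). Time passes only in rows, so rows that repeat a pose let the fingers close. It gives the time, the measured TCP pose, the force, the opening and the grip force at its end, in the units of the state.
- robot.read_state(): the state, without advancing time (a new reading comes with each control period).
- read_camera(name): name is "scene" or "top" or "wrist"; returns a dict with "image" (384x512x3 uint8, blue, green, red), "K" (3x3 intrinsics, pixels), "extrinsics" (4x4, takes a point from world to camera coordinates); the wrist camera has in their place "mount" (4x4, takes a point from camera to tool coordinates, whose origin is the TCP and whose axes are the flange's). Camera axes: x right, y down, z forward; pixel columns grow to the right and rows downward; lengths in m; the calibration is good to about 2 mm. The wrist camera is an equidistant fisheye: a pixel r from the principal point sees the ray r / f radians off the axis. A picture is of the moment at which its call begins: read the wrist's pose just before it. There is no depth.
- job.close_job(): hands the job in; it is judged then, once.
The state is a dict: "t": time; "q": joint angles; "dq": joint speeds; "joint_torque": joint torques, N m; "tool_pos": TCP position; "orientation": TCP orientation; "force": force on the tool from outside, world axes, zero at the start; "wrist_torque": the same for the moment, N m; "opening": finger opening in m; "gripper_force": force on a finger pad.
Only numpy, scipy, OpenCV 4.12 (cv2) and the standard library are available. Lean on these libraries where they do the work, as an engineer would, in place of code of your own. Each camera call takes 0.05 s, during which the arm holds its last target. There are 200 camera calls.

## Working session

There is one attempt and no reset: what is moved stays moved. The work goes in short steps, Python scripts to look and compute and a shell command to move; the robot and the scene stay as the last step left them, time stands still between calls to the robot, and variables do not carry over. Pictures are saved under pics/ and viewed, at most 10 in all, crops included, and the job is handed in when it is done.

```bash
ls; mkdir -p pics
python3 - <<'E'
from plant import robot, read_camera
import cv2,numpy as np
print(robot.read_state())
for n in("scene","top"):
    c=read_camera(n);cv2.imwrite(f"pics/{n}0.png",c["image"]);print(n,c["K"].tolist(),np.round(c["extrinsics"],4).tolist())
E
```

```text
pics
{'t': 0.0, 'q': array([ 1.02157053e+00,  1.31143278e-01,  1.48928023e+00, -1.75087493e-05,
        1.52302643e+00, -8.54034248e-02]), 'dq': array([-1.04964507e-03,  3.03933151e-04, -5.76607522e-05, -1.55995565e-03,
        3.04633145e-04,  5.82084259e-04]), 'joint_torque': array([-4.54258989e-04, -5.59854376e+01, -4.91743934e+01,  7.66578689e-02,
        3.59949586e-02, -1.16093452e-04]), 'tool_pos': array([0.2680764 , 0.53606991, 0.18769768]), 'orientation': array([-7.21926305e-01, -3.05694008e+00,  2.77984624e-03]), 'force': array([0.32376357, 0.92705029, 0.05571907]), 'wrist_torque': array([-0.02437857, -0.02593532,  0.0251237 ]), 'gripper_force': 0.0, 'opening': 0.09294963446261167}
scene [[367.82686359070925, 0.0, 254.0605035531876], [0.0, 367.82686359070925, 188.17045687776385], [0.0, 0.0, 1.0]] [[-0.7209, 0.6927, 0.0204, 0.3771], [0.4894, 0.5298, -0.6927, -0.1508], [-0.4906, -0.4894, -0.7209, 1.3458], [0.0, 0.0, 0.0, 1.0]]
top [[349.20535664173326, 0.0, 258.64045784743286], [0.0, 349.20535664173326, 191.2518669435832], [0.0, 0.0, 1.0]] [[0.0145, -0.9999, 0.0034, 0.0246], [-0.9885, -0.0148, -0.1507, 0.5946], [0.1507, -0.0012, -0.9886, 0.8652], [0.0, 0.0, 0.0, 1.0]]
```

View pics/scene0.png

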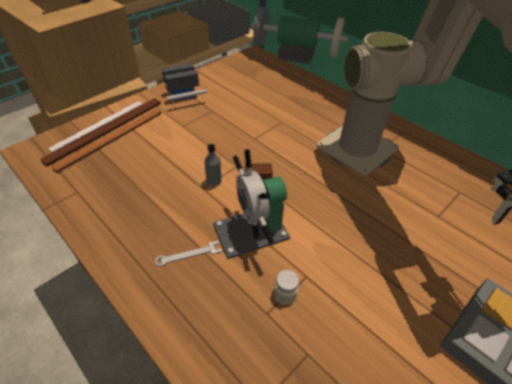

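View pics/top0.png

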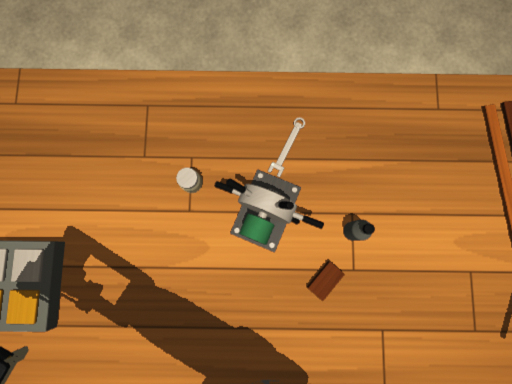

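The scene view shows the wheel at about (252,197), with the post behind it, oiler at (213,167), jar at (287,287) and spanner at (190,255). In the top view the plate bolts are at (265,175), (299,187), (236,232) and (272,245), and the green post is at (258,230).

```bash
cat > h.py <<'E'
from plant import robot, read_camera
import cv2,numpy as np
def ray(c,uv):
    R=c["extrinsics"][:3,:3];t=c["extrinsics"][:3,3]
    uv=np.atleast_2d(uv).astype(float);d=np.c_[uv,np.ones(len(uv))]@np.linalg.inv(c["K"]).T@R
    return -R.T@t,d
def onplane(c,uv,p,n):
    o,d=ray(c,uv);return o+d*(((p-o)@n)/(d@n))[:,None]
def onz(c,uv,z): return onplane(c,uv,np.array([0,0,z]),np.array([0,0,1.]))
E
cat > a.py <<'E'
from h import *
c=read_camera("top")
b=onz(c,[(265,175),(299,187),(236,232),(272,245)],.012)
print(np.round(b,4));
im=c["image"].astype(int);g=((im[...,1]>im[...,2]+25)&(im[...,1]>im[...,0]+10)).astype(np.uint8);g[:190]=0;g[260:]=0;g[:,:220]=0;g[:,300:]=0
n,l,s,ce=cv2.connectedComponentsWithStats(g);i=1+s[1:,4].argmax();print(s[i],ce[i],onz(c,ce[i],.184))
for n_,uv,z in(("jar",(187,179),.075),("oil",(368,229),.15),("span0",(299,122),.005),("span1",(277,168),.005),("offcut",(328,277),.03)):print(n_,onz(c,uv,z).round(3))
cv2.imwrite("pics/tc.png",cv2.resize(c["image"][150:270,200:350],None,fx=5,fy=5,interpolation=2))
c=read_camera("scene");cv2.imwrite("pics/sc.png",cv2.resize(c["image"][140:260,190:310],None,fx=5,fy=5,interpolation=2))
E
python3 a.py; python3 -m inch '[0,0,0,0,100,0,0,0,0,100,0,0,0,0,100,0,0,0,0,100,0,0,0,0,100,0,0,0,0,100,0,0,0,0,100,0,0,0,0,100,0,0,0,0,100,0,0,0,0,100]'; python3 -c "
from h import *
c=read_camera('scene');a=c['image'][140:260,190:310]
b=cv2.imread('pics/scene0.png')[140:260,190:310]
print(cv2.absdiff(a,b).mean())
cv2.imwrite('pics/sc2.png',cv2.hconcat([cv2.resize(b,(400,400),interpolation=2),cv2.resize(a,(400,400),interpolation=2)]))"
```

```text
[[ 0.6442  0.0167  0.012 ]
 [ 0.6125 -0.0758  0.012 ]
 [ 0.4889  0.0918  0.012 ]
 [ 0.4562 -0.004   0.012 ]]
[240 214  34  30 651] [256.56989247 228.43317972] [[0.49133052 0.03683024 0.184     ]]
jar [[0.618 0.215 0.075]]
oil [[ 0.495 -0.216  0.15 ]]
span0 [[ 0.799 -0.077  0.005]]
span1 [[ 0.666 -0.016  0.005]]
offcut [[ 0.377 -0.147  0.03 ]]
t: 1.03
tool_pos: [0.2684, 0.5366, 0.1888]
orientation: [-0.722, -3.057, -0.0]
force: [-0.6, -1.0, 0.8]
opening: 0.093
gripper_force: 0.0
7.278958333333334
```

View pics/sc2.png

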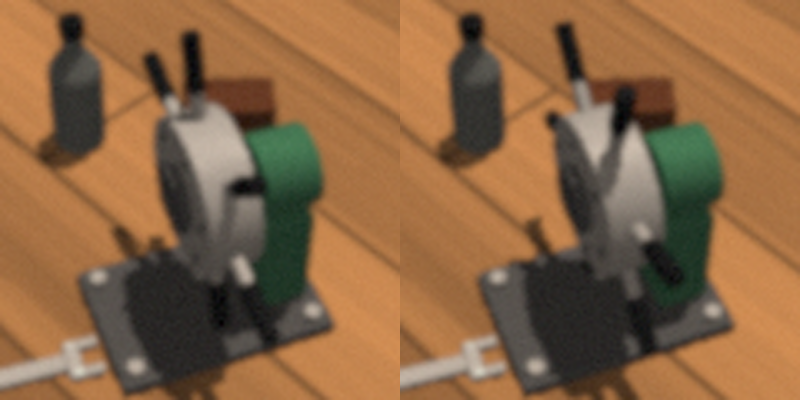

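View pics/tc.png

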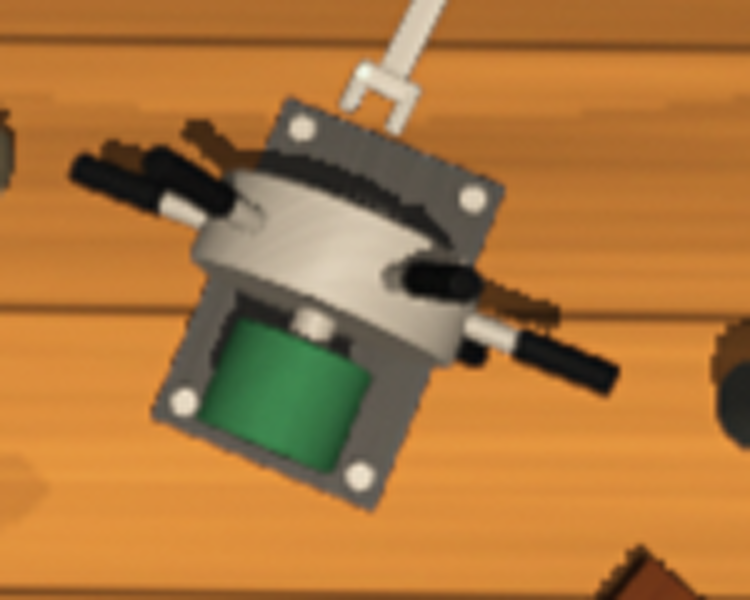

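The wheel is sinking: between the left and right frames it turned its near side up, so its top moved toward −y. I'll let it settle while refining the axle and measuring the rod angles.

```bash
cat > geo.py <<'E'
from h import *
def angles(A,yaw,cams=("scene","top"),save=None,verbose=1):
    X=np.array([np.cos(yaw),np.sin(yaw),0]);Y=np.array([-X[1],X[0],0]);out={}
    for n in cams:
        c=read_camera(n);im=c["image"]
        if save: cv2.imwrite(f"pics/{save}_{n}.png",im)
        v,u=np.nonzero((im.max(2)<60));uv=np.c_[u,v]
        p=onplane(c,uv,A,X)-A;y=p@Y;z=p[:,2];r=np.hypot(y,z)
        k=(r>.085)&(r<.142)&(z>(.0 if n=="scene" else .03));th=np.degrees(np.arctan2(-y[k],z[k]))
        h,_=np.histogram(th,np.arange(-100,101,5))
        w=np.exp(6j*np.radians(th)).sum()
        out[n]=(np.degrees(np.angle(w))/6,abs(w)/max(1,k.sum()))
        t=[(round(float(th[abs(th-a)<12].mean()),1),int((abs(th-a)<12).sum()),round(float(r[k][abs(th-a)<12].max()),3)) for a in np.arange(-120,121,60)+out[n][0] if (abs(th-a)<12).sum()>4]
        if verbose: print(n,"phase mod60 %.1f conc %.2f"%out[n],t)
    return out
E
cat > cal.py <<'E'
from h import *
c=read_camera("top")
f=lambda x,y:(200+x/5-.4,150+y/5-.4)
b=onz(c,[f(301,128),f(473,199),f(184,403),f(360,476)],.012)[:,:2]
e=[b[0]-b[2],b[1]-b[3]];g=[b[0]-b[1],b[2]-b[3]]
print([np.arctan2(a[1],a[0]) for a in e],[np.arctan2(-a[0],a[1]) for a in g],[np.linalg.norm(a) for a in e+g],b.mean(0))
print(onz(c,[f(268,452),f(303,345)],.184), onz(c,[f(352,170),f(300,280)],.215))
E
python3 cal.py
python3 -m inch '[0,0,0,0,100,0,0,0,0,100,0,0,0,0,100,0,0,0,0,100,0,0,0,0,100,0,0,0,0,100,0,0,0,0,100,0,0,0,0,100,0,0,0,0,100,0,0,0,0,100]' >/dev/null
python3 -m inch '[0,0,0,0,100,0,0,0,0,100,0,0,0,0,100,0,0,0,0,100,0,0,0,0,100,0,0,0,0,100,0,0,0,0,100,0,0,0,0,100,0,0,0,0,100,0,0,0,0,100]' >/dev/null
python3 - <<'E'
from h import *
c=read_camera('scene');a=c['image'][140:260,190:310]
b=read_camera('top')['image'][150:250,205:335]
cv2.imwrite('pics/settle.png',cv2.hconcat([cv2.resize(a,(360,360),interpolation=2),cv2.resize(b,(432,360),interpolation=2)]))
E
```

```text
[np.float64(-0.3814927529597474), np.float64(-0.3817631288542802)] [np.float64(-0.38307996461860633), np.float64(-0.37537612507535667)] [np.float64(0.1613594410431899), np.float64(0.1605822839531181), np.float64(0.10091353468740408), np.float64(0.10087187695731693)] [0.5498483  0.01397461]
[[0.46638227 0.04371955 0.184     ]
 [0.51276109 0.02925247 0.184     ]] [[0.58500834 0.00969906 0.215     ]
 [0.53776885 0.03110052 0.215     ]]
```

View pics/settle.png

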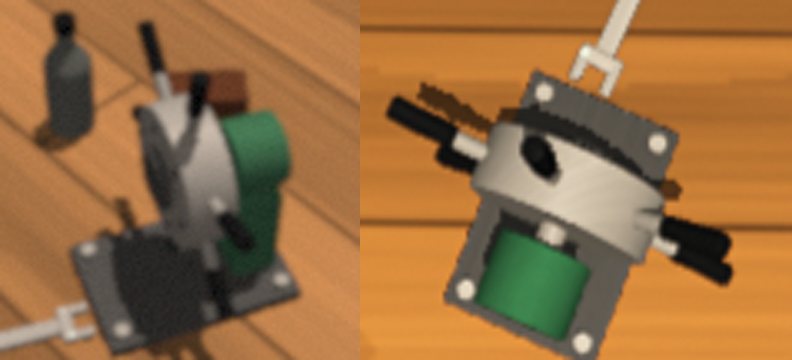

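The wheel has now settled with one rod nearly up, a bit toward +y (top view (540,155) in the crop).

```bash
cat >> geo.py <<'E'
A=np.array([.549,.0135,.150]);yaw=-.381
if __name__=="__main__": angles(A,yaw)
E
python3 geo.py; python3 -m inch '[0,0,0,0,100,0,0,0,0,100,0,0,0,0,100,0,0,0,0,100]' | head -1; python3 geo.py
```

```text
scene phase mod60 -13.0 conc 0.69 [(-73.9, 129, 0.142), (-11.4, 68, 0.142), (49.7, 56, 0.134)]
top phase mod60 -7.8 conc 0.50 [(-64.5, 49, 0.142), (-11.1, 40, 0.14), (50.5, 61, 0.14)]
t: 3.33
scene phase mod60 -12.8 conc 0.68 [(-73.7, 129, 0.142), (-11.0, 67, 0.142), (49.6, 55, 0.134)]
top phase mod60 -7.8 conc 0.50 [(-64.5, 49, 0.142), (-11.1, 40, 0.14), (50.5, 61, 0.14)]
```

Run:
```python
import geo,h
from geo import *
import plant
orig=plant.read_camera
def fake(t):
    def f(n):
        c=dict(orig(n))
        if t==0: c["image"]=cv2.imread(f"pics/{n}0.png")
        else:
            nm,(r0,r1,c0,c1)={"scene":("sc",(140,260,190,310)),"top":("tc",(150,270,200,350))}[n]
            im=c["image"].copy();im[r0:r1,c0:c1]=cv2.resize(cv2.imread(f"pics/{nm}.png"),(c1-c0,r1-r0),interpolation=cv2.INTER_AREA);c["image"]=im
        return c
    return f
for t in(0,1):
    geo.read_camera=fake(t); print(t); angles(A,yaw)
```

```text
0
scene phase mod60 20.9 conc 0.22 [(-88.7, 12, 0.137), (-44.2, 42, 0.141), (17.7, 67, 0.138), (76.9, 39, 0.137)]
top phase mod60 15.3 conc 0.40 [(-43.4, 66, 0.141), (18.1, 52, 0.142), (68.5, 26, 0.137)]
1
scene phase mod60 -28.2 conc 0.44 [(-83.0, 66, 0.142), (-33.6, 38, 0.142), (26.9, 56, 0.134), (85.2, 25, 0.135)]
top phase mod60 18.2 conc 0.37 [(-39.9, 64, 0.141), (20.8, 58, 0.142), (70.5, 17, 0.134)]
```

The first free run turned positive: the same rod went 17.7°, 20.8°, 26.9°, then stopped at 49.6°. So the heavy side should be about +28° further on. I'll check this by dragging past the bottom, releasing, and reading the other stop. Moving in over the near-upright rod (−11°).

```bash
python3 -m inch '[0,0,150,-7,100,0,0,150,-14,100,0,0,150,-21,100,0,0,150,-28,100,289,-503,150,-85,100,289,-503,150,-85,100,289,-503,150,-85,100,289,-503,150,-85,100,289,-503,150,-85,100,289,-503,150,-85,100]' 20; python3 -m inch '[0,0,0,0,100]'; python3 -m inch '[0,0,0,0,100]'
```

```text
t: 4.47
tool_pos: [0.3934, 0.3182, 0.3389]
orientation: [2.369, 2.064, 0.001]
force: [0.2, -0.6, 0.3]
opening: 0.0929
gripper_force: 0.0
t: 4.55
tool_pos: [0.3964, 0.3142, 0.3391]
orientation: [2.375, 2.052, 0.001]
force: [-0.4, 0.0, -0.4]
opening: 0.0933
gripper_force: 0.0
t: 4.63
tool_pos: [0.3941, 0.3182, 0.339]
orientation: [2.367, 2.066, 0.001]
force: [-0.2, 0.0, 0.7]
opening: 0.093
gripper_force: 0.0
```

```bash
python3 -m inch '[163,-285,0,-14,100,163,-285,0,-14,100,163,-285,0,-14,100,163,-285,0,-14,100,163,-285,0,-14,100,163,-285,0,-14,100,163,-285,0,-14,100,163,-285,0,-14,100,163,-285,0,-14,100,163,-285,0,-14,100]'; python3 -c "
from h import *
c=read_camera('scene');a=c['image'][40:290,110:360];print(robot.read_state()['tool_pos'])
w=read_camera('wrist');print(w['K'].tolist() if 'K' in w else w.keys(),w['mount'].tolist())
cv2.imwrite('pics/g.png',cv2.hconcat([cv2.resize(a,(384,384)),cv2.resize(w['image'],(416,312))[:].copy() if 0 else cv2.copyMakeBorder(cv2.resize(w['image'],(416,312)),36,36,0,0,0)]))"
```

```text
t: 5.47
tool_pos: [0.5565, 0.0348, 0.3379]
orientation: [-2.596, -1.766, 0.001]
force: [-0.2, 0.6, 0.6]
opening: 0.0931
gripper_force: 0.0
[0.5560421  0.03594861 0.33827597]
[[297.3186396354542, 0.0, 253.90270026219684], [0.0, 297.3186396354542, 188.3130570961922], [0.0, 0.0, 1.0]] [[-0.0007696052645403497, -0.9610809893173646, -0.27626570485764557, 0.07749359308624712], [0.9999997035942743, -0.0007333588348458889, -0.00023451264767017425, 4.657753614278892e-05], [2.278375200804901e-05, -0.2762658034530772, 0.9610812688442767, -0.1954557097636434], [0.0, 0.0, 0.0, 1.0]]
```

View pics/g.png

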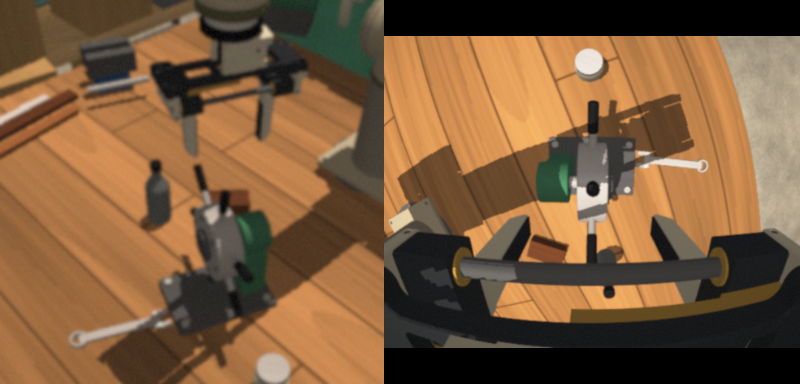

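The wrist view shows the rod tip near the principal point, within about 3 mm of the finger mid plane. I'll shift by that much, descend and grip.

```bash
python3 -m inch '[3,-1,-94,0,100,3,-1,-94,0,100,3,-1,-94,0,100,3,-1,-94,0,0,3,-1,-94,0,0,3,-1,-94,0,0,3,-1,-94,0,0,3,-1,-94,0,0,3,-1,-94,0,0,3,-1,-94,0,0]' 20;  python3 -m inch '[0,0,0,0,0,0,0,0,0,0,0,0,0,0,0]';python3 geo.py
```

```text
t: 6.4
tool_pos: [0.5594, 0.0338, 0.2457]
orientation: [2.597, 1.766, 0.002]
force: [-0.6, -0.5, -0.1]
opening: 0.0507
gripper_force: 0.0
t: 6.65
tool_pos: [0.5589, 0.0338, 0.2447]
orientation: [-2.598, -1.767, 0.0]
force: [0.2, -0.7, -1.5]
opening: 0.0309
gripper_force: 0.0
scene phase mod60 -13.7 conc 0.56 [(-74.1, 135, 0.142), (-10.9, 68, 0.142), (49.3, 55, 0.142)]
top phase mod60 -6.8 conc 0.38 [(-64.8, 39, 0.142), (50.1, 18, 0.11)]
```

```bash
python3 -m inch '[0,0,0,0,0,0,0,0,0,0,0,0,0,0,0,0,0,0,0,0,0,0,0,0,0,0,0,0,0,0]'
python3 - <<'E'
from geo import *
Y=np.array([-np.sin(yaw),np.cos(yaw)])
f=lambda th:np.r_[-.115*np.sin(np.radians(th))*Y,.115*np.cos(np.radians(th))]*1000
for t in range(-11,70,8): print(t,(f(t)-f(-11)).round())
E
```

```text
t: 7.25
tool_pos: [0.5581, 0.0342, 0.2446]
orientation: [-2.596, -1.767, 0.002]
force: [-5.7, 1.4, 1.0]
opening: 0.0149
gripper_force: 20.0
-11 [0. 0. 0.]
-3 [ -6. -15.   2.]
5 [-12. -30.   2.]
13 [-18. -44.  -1.]
21 [-23. -59.  -6.]
29 [-29. -72. -12.]
37 [-34. -85. -21.]
45 [-38. -96. -32.]
53 [ -42. -106.  -44.]
61 [ -46. -114.  -57.]
69 [ -48. -120.  -72.]
```

```bash
python3 -m inch '[-6,-15,2,0,0,-12,-30,2,0,0,-18,-44,-1,0,0,-23,-59,-6,0,0,-29,-72,-12,0,0,-34,-85,-21,0,0,-38,-96,-32,0,0,-42,-106,-44,0,0,-46,-114,-57,0,0,-48,-120,-72,0,0]'; python3 -m inch '[0,0,0,0,0,0,0,0,0,0]';python3 geo.py
```

```text
t: 8.08
tool_pos: [0.5087, -0.0877, 0.1733]
orientation: [-2.598, -1.765, 0.006]
force: [-13.7, -1.6, 8.6]
opening: 0.0154
gripper_force: 20.0
t: 8.25
tool_pos: [0.5085, -0.0879, 0.1717]
orientation: [-2.598, -1.764, 0.008]
force: [-10.6, -3.4, 5.1]
opening: 0.0152
gripper_force: 20.0
scene phase mod60 -3.7 conc 0.42 [(-62.8, 108, 0.142), (1.2, 62, 0.138), (58.6, 55, 0.135)]
top phase mod60 4.1 conc 0.59 [(-55.3, 63, 0.141), (1.9, 31, 0.141)]
```

```bash
for i in 1 2 3; do python3 -m inch '[0,0,0,0,80,0,0,0,0,80,0,0,0,0,80,0,0,0,0,80,0,0,0,0,80,0,0,0,0,80,0,0,0,0,80,0,0,0,0,80,0,0,0,0,80,0,0,0,0,80]'|head -1; python3 geo.py; done
```

```text
t: 9.18
scene phase mod60 -13.0 conc 0.70 [(-73.9, 129, 0.142), (-11.1, 66, 0.142), (49.5, 56, 0.134)]
top phase mod60 -7.8 conc 0.51 [(-64.7, 48, 0.142), (-11.7, 44, 0.14), (49.0, 12, 0.13)]
t: 10.12
scene phase mod60 -14.6 conc 0.72 [(-75.3, 128, 0.142), (-13.8, 72, 0.142), (47.1, 58, 0.131)]
top phase mod60 -9.6 conc 0.47 [(-66.0, 42, 0.141), (-13.7, 46, 0.141), (46.3, 13, 0.108)]
t: 11.05
scene phase mod60 -14.5 conc 0.71 [(-75.3, 128, 0.142), (-13.9, 71, 0.142), (47.1, 58, 0.131)]
top phase mod60 -9.8 conc 0.47 [(-66.0, 42, 0.141), (-13.8, 45, 0.141), (46.0, 14, 0.108)]
```

Both stops are now known for this rod: −11° and +46.5°. Midway is about 17.7°. Regrip and drag back.

```bash
python3 -m inch '[10,24,38,0,80,10,24,38,0,80,10,24,38,0,0,10,24,38,0,0,10,24,38,0,0,10,24,38,0,0,10,24,38,0,0,10,24,38,0,0,10,24,38,0,0,10,24,38,0,0]' 20; python3 -m inch '[0,0,0,0,0,0,0,0,0,0,0,0,0,0,0,0,0,0,0,0,0,0,0,0,0,0,0,0,0,0,0,0,0,0,0,0,0,0,0,0]'; python3 geo.py
```

```text
t: 11.98
tool_pos: [0.5208, -0.0623, 0.2105]
orientation: [-2.597, -1.767, 0.0]
force: [-0.2, -0.5, 0.9]
opening: 0.0258
gripper_force: 0.0
t: 12.65
tool_pos: [0.5194, -0.0614, 0.2103]
orientation: [-2.595, -1.766, 0.003]
force: [-7.3, 2.5, 1.9]
opening: 0.0088
gripper_force: 17.5
scene phase mod60 -15.8 conc 0.70 [(-76.4, 130, 0.142), (-14.7, 74, 0.142), (44.1, 56, 0.131)]
top phase mod60 -7.0 conc 0.56 [(-64.2, 51, 0.142), (-13.0, 40, 0.141)]
```

```bash
python3 -c "
from h import *
a=read_camera('scene')['image'][100:250,180:330]
w=read_camera('wrist')['image'][60:384,100:420]
cv2.imwrite('pics/k.png',cv2.hconcat([cv2.resize(a,(400,405),interpolation=2),cv2.resize(w,(400,405),interpolation=2)]))"
```

```text
(no output)
```

View pics/k.png

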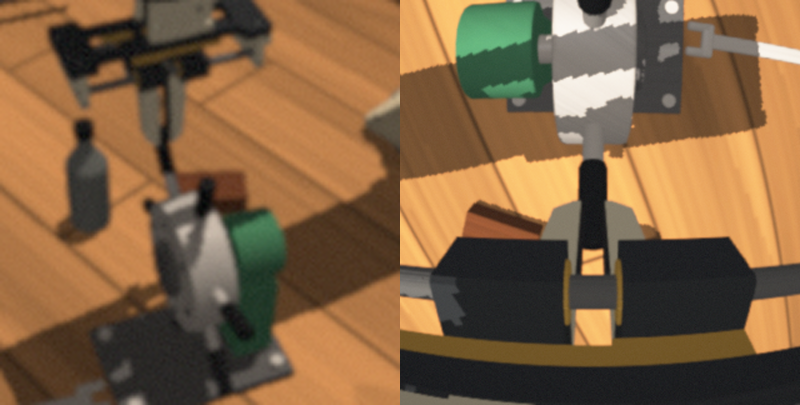

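The fingers caught only the rod's edge (8.8 mm opening). The wrist picture puts the rod tip on the +Y side, so the rod is really at about 40°. I'll regrip 8 mm further over.

```bash
python3 -m inch '[0,0,0,0,40,0,0,0,0,40,0,0,0,0,40,0,0,0,0,40,3,8,6,0,40,3,8,6,0,40,3,8,6,0,40,3,8,6,0,40,3,8,6,0,40,3,8,6,0,40]'; python3 geo.py; python3 -m inch '[0,0,0,0,0,0,0,0,0,0,0,0,0,0,0,0,0,0,0,0,0,0,0,0,0,0,0,0,0,0,0,0,0,0,0,0,0,0,0,0,0,0,0,0,0,0,0,0,0,0]' 25; python3 geo.py
```

```text
t: 13.68
tool_pos: [0.5239, -0.0542, 0.2166]
orientation: [-2.597, -1.767, 0.0]
force: [1.1, 0.1, -0.7]
opening: 0.0372
gripper_force: 0.0
scene phase mod60 -15.1 conc 0.72 [(-75.8, 130, 0.142), (-15.0, 83, 0.142), (46.4, 58, 0.131)]
top phase mod60 -6.8 conc 0.54 [(-64.2, 51, 0.142), (-12.5, 42, 0.141)]
t: 14.62
tool_pos: [0.5239, -0.0541, 0.2167]
orientation: [2.598, 1.767, 0.0]
force: [-0.1, -0.2, -0.8]
opening: 0.0007
gripper_force: 0.0
scene phase mod60 -15.2 conc 0.71 [(-75.8, 130, 0.142), (-15.3, 81, 0.142), (46.7, 36, 0.116)]
top phase mod60 -6.6 conc 0.54 [(-64.2, 51, 0.142), (-12.5, 42, 0.141)]
```

The grip closed on nothing, so the rod lies on the other side. I'll lift and look.

```bash
python3 -m inch '[0,0,35,0,100,0,0,70,0,100,0,0,90,0,100,0,0,90,0,100,0,0,90,0,100,0,0,90,0,100,0,0,90,0,100,0,0,90,0,100,0,0,90,0,100,0,0,90,0,100]'; python3 -c "
from geo import *
s=robot.read_state();print(s['tool_pos'],s['orientation'])
a=read_camera('scene')['image'][140:260,190:310]
w=read_camera('wrist')['image'][80:384,100:404]
cv2.imwrite('pics/k2.png',cv2.hconcat([cv2.resize(a,(400,400),interpolation=2),cv2.resize(w,(400,400),interpolation=2)]))
angles(A,yaw)"
```

```text
t: 15.55
tool_pos: [0.5236, -0.0541, 0.3059]
orientation: [-2.597, -1.766, 0.002]
force: [0.5, 0.6, -0.8]
opening: 0.0627
gripper_force: 0.0
[ 0.52357043 -0.05405452  0.30587249] [-2.59663311e+00 -1.76648879e+00  1.59165088e-03]
scene phase mod60 -14.9 conc 0.72 [(-75.5, 129, 0.142), (-14.8, 86, 0.142), (46.5, 58, 0.131)]
top phase mod60 -7.8 conc 0.53 [(-64.6, 49, 0.142), (-12.9, 45, 0.141)]
```

View pics/k2.png

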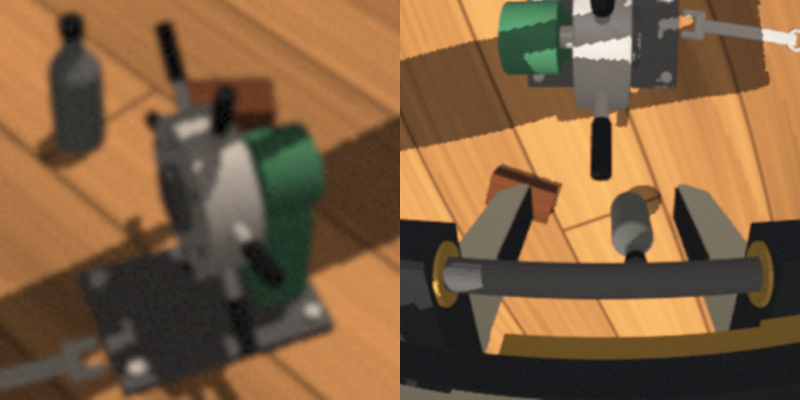

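Scene and wrist both put the rod at 44–46°. Every grip so far fits the rod lying about 15 mm lower relative to the pads than I assumed. So I regrip lower.

```bash
python3 -m inch '[-3,-6,-38,0,100,-3,-6,-76,0,80,-3,-6,-114,0,60,-3,-6,-114,0,60,-3,-6,-114,0,0,-3,-6,-114,0,0,-3,-6,-114,0,0,-3,-6,-114,0,0,-3,-6,-114,0,0,-3,-6,-114,0,0]' 25; python3 -m inch '[0,0,0,0,0,0,0,0,0,0,0,0,0,0,0,0,0,0,0,0,0,0,0,0,0,0,0,0,0,0,0,0,0,0,0,0,0,0,0,0,0,0,0,0,0,0,0,0,0,0]' 25; python3 geo.py
```

```text
t: 16.58
tool_pos: [0.5218, -0.0603, 0.1943]
orientation: [2.596, 1.766, 0.003]
force: [-0.2, 0.2, 1.0]
opening: 0.0346
gripper_force: 0.0
t: 17.42
tool_pos: [0.5199, -0.0599, 0.1926]
orientation: [-2.596, -1.766, 0.003]
force: [-5.1, 1.4, 3.2]
opening: 0.0152
gripper_force: 25.0
scene phase mod60 -16.2 conc 0.66 [(-76.5, 134, 0.142), (-14.7, 74, 0.142), (43.2, 63, 0.13)]
top phase mod60 -6.5 conc 0.54 [(-64.2, 51, 0.142), (-12.7, 40, 0.141)]
```

Solid grip (15.2 mm, 25 N). Now I drag back 28.6°.

```bash
python3 -m inch '[4,8,8,0,0,7,17,14,0,0,11,26,20,0,0,14,35,25,0,0,17,43,28,0,0,17,43,28,0,0,17,43,28,0,0]'; python3 -m inch '[0,0,0,0,0,0,0,0,0,0]'; python3 geo.py
```

```text
t: 18.1
tool_pos: [0.5375, -0.0163, 0.2207]
orientation: [-2.595, -1.768, 0.001]
force: [-5.9, 1.4, 1.9]
opening: 0.0148
gripper_force: 25.0
t: 18.27
tool_pos: [0.5374, -0.0167, 0.2206]
orientation: [-2.596, -1.767, 0.001]
force: [-5.3, 1.8, 1.5]
opening: 0.0151
gripper_force: 25.0
scene phase mod60 23.6 conc 0.28 [(-87.1, 25, 0.142), (-37.7, 54, 0.141), (18.3, 56, 0.141), (81.0, 39, 0.136)]
top phase mod60 6.0 conc 0.47 [(-53.5, 37, 0.136), (65.3, 38, 0.141)]
```

That reads about 22° against a target of 17.5°, so I trim by 4°.

```bash
python3 -m inch '[2,4,1,0,0,3,8,3,0,0,3,8,3,0,0,3,8,3,0,0,3,8,3,0,0,3,8,3,0,0,3,8,3,0,0]' 25; python3 geo.py; python3 -c "
from h import *
a=read_camera('scene')['image'][140:260,190:310]
b=cv2.imread('pics/scene0.png')[140:260,190:310]
cv2.imwrite('pics/fin.png',cv2.hconcat([cv2.resize(b,(400,400),interpolation=2),cv2.resize(a,(400,400),interpolation=2)]))"
```

```text
t: 18.95
tool_pos: [0.5405, -0.009, 0.2231]
orientation: [-2.596, -1.767, 0.001]
force: [-4.5, 2.2, -4.8]
opening: 0.0149
gripper_force: 25.0
scene phase mod60 16.7 conc 0.21 [(-43.7, 56, 0.141), (13.3, 65, 0.139), (76.5, 39, 0.137)]
top phase mod60 3.2 conc 0.66 [(-55.3, 12, 0.138), (62.6, 53, 0.142)]
```

View pics/fin.png

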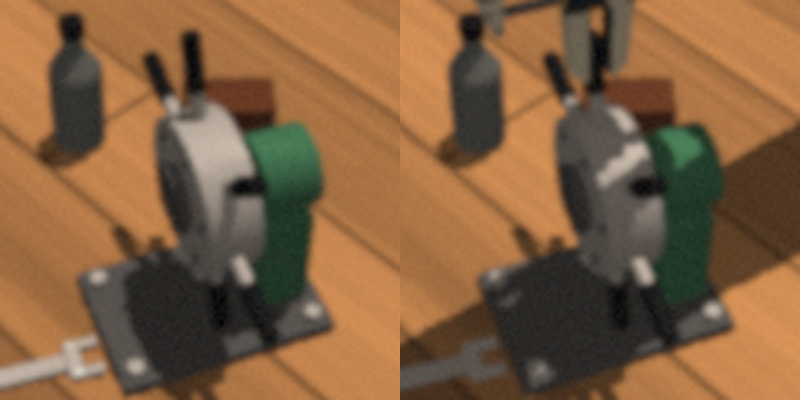

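The final view matches the t=0 rod phase (rods at about 17°, 77° and −43°), the target midway between the two stops. The rod is gripped at 25 N and the bystanders are untouched.

```bash
python3 -m inch '[0,0,0,0,0,0,0,0,0,0,0,0,0,0,0]' | tail -3; python3 -c "from plant import job;print(job.close_job())"
```

```text
force: [-3.7, 2.6, -5.2]
opening: 0.0149
gripper_force: 25.0
the job is handed in; nothing more can be done
None
```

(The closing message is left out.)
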